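# Load a spacer ring into a sprung nest with a flat lifter

### The arm

A 6-joint arm with a two-finger parallel gripper is mounted at the origin on the work surface. World frame = base frame: x ahead of the robot, y to its left, z up, the work surface at z = 0. Lengths are in m, angles in rad, forces in N, time in s.
With the tool pointing down it reaches from about 0.225 to 0.725 m from the base axis. Payload 3.1 kg.
Tool frame: the origin (TCP) lies at the very end of the fingers, on their centre line; the grasp point (between the pads) lies 19 mm behind it (r.grip_point_offset is the distance from the TCP to the grasp point, in m); z points along the fingers, y is the line along which they close (so a half turn about z gives the same grasp; the last joint's range is limited). The gripper opens to 85 mm and grips with 20 to 120 N. Pads are 22 mm wide; open, the fingers measure 114 mm over their backs; the gripper's body (76 mm by 85 mm) begins 54 mm behind the grasp point. The pads swing forward as they close: fully open they stand 13 mm farther back than shut.
Start: joints at [1.141, 0.048, 0.099, 1.622, 0, 1.443], TCP at [0.156, 0.501, 0.231] pointing down, gripper open.
Joint ranges: [-2.91, 2.91], [-0.99, 1.94], [-1.21, 1.42], [-2.12, 2.29], [-1.49, 1.47], [-3.14, 3.14]. Speed limits (rad/s): [2.79, 2.79, 3.14, 3.14, 3.14, 3.14].

### API

Orientations are given as a rotation vector (axis times angle).
In Python, from rig import r, eyes gives the robot as it stands.
- The arm moves only by the tool step_arm, never from a script. Its argument "steps" is a list that holds one entry, the list of rows, each a list of 7 numbers: the finger opening in mm, from 0 to 85.4, then the shift along the tool's x, y, z in mm, then the turn, a rotation vector about the tool's x, y, z in degrees. In form: [[[grip, tx, ty, tz, wx, wy, wz], ...]]. A call has 1 to 8 rows; each row is the pose to reach, as a shift and turn from the pose commanded when the call began, along the tool's axes at that moment; what a row does not reach only later rows make up. A row lasts 1/12 s, in which the tool goes at most 41.7 mm and 7.16 degrees, less where a joint would pass 70% of its speed; a pose out of reach is approached as far as the arm can. A call with a gripper value outside its range is refused whole. The fingers move at their own pace and stop on an object; the grip force is fixed at half the most. Time passes only in rows, so rows that repeat a pose let the fingers close. It gives the time, the measured TCP pose, the force, the opening and the grip force at its end, in the units of the state.
- r.observe(): the state, without advancing time (a new reading comes with each control period).
- eyes.grab_frame(name): name is "side" or "top"; returns the picture (400x640x3 uint8, red, green, blue); there is no depth.
- eyes.get_calibration(name): a dict with "fx", "fy", "cx", "cy" (pixels), "R" (3x3) and "t" (3): a world point X has camera coordinates R X + t. Camera axes: x right, y down, z forward; pixel columns grow to the right and rows downward; lengths in m; the calibration is good to about 2 mm. A picture is of the moment at which its call begins. get_calibration takes no time and is no camera call.
- r.job_done(): hands the job in; it is judged then, once.
The state is a dict: "t": time; "joints": joint angles; "qvel": joint speeds; "effort": joint torques, N m; "tool_pos": TCP position; "tcp_rot": TCP orientation; "force": force on the tool from outside, world axes, zero at the start; "ft_torque": the same for the moment, N m; "width": finger opening in m; "gripper_force": force on a finger pad.
Only numpy, scipy, OpenCV 4.12 (cv2) and the standard library are available. Lean on these libraries where they do the work, as an engineer would, in place of code of your own. Each camera call takes 0.05 s, during which the arm holds its last target. There are 200 camera calls.

### The job

Take the flat lifter by its blue handle and, with the brass spacer ring balanced level on its blade, carry it to the grey nest with the two red stop pins. With the blade lying between the pins and the ring just beyond them, press the sprung white table gently down to its stop and, keeping it pressed, draw the lifter straight back so that the pins strip the ring off and it stays lying flat on the table against the pins. Then stand the lifter flat on the open bench and let go; only the lifter may touch the ring, only the blade and ring may touch the nest, and everything else stays where it is.

Things in the scene. Friction and masses are not known exactly. Their poses are not given: they have to be found in the camera images.
- lifter_grip (a point): Centre of the blue handle of the loose flat lifter (200 g), which stands flat on the bench. x runs along the handle towards the blade tip, z up. Handle 60 long, 16 wide, 22 high, centre 31 mm above the lifter's underside. Its foot plate, 56 x 44 and 3 mm thick, is centred under it, 17 mm below the handle, joined by posts 20 mm fore and aft.
- lifter_tip (a point): Middle of the tip of the lifter's steel blade, on its underside, 95 mm ahead of the handle's centre and 31 mm below it. The flat blade, 14 mm wide and 3 mm thick, runs from the foot plate to here in the plane of the foot plate.
- ring: Loose brass spacer ring, outer diameter 34, bore 12, height 8 mm, 40 g; origin at the centre of its underside, z up. It starts lying on the lifter's blade, about 77 mm ahead of the handle's centre (18 mm short of the tip), and merely rests there.
- nest: Fixed nest: grey base plate 84 x 74 (x -38 to +46) and 10 mm high, with a white table above. Origin on the bench, straight below where the ring's centre belongs; x is the way the blade points in loading (drawing back is -x), y across, z up. The ring touches both red stop pins when centred over the origin.
- nest_table (a point): Centre of the nest's sprung white table, given at bench level: table 56 (nest x) x 48 mm. Its top at rest stands 34 to 54 mm above the bench; a screw jack sets it anew each time and it is not measured: find it by touch. Pressed, it starts to sink at about 2 N and stops hard 5 mm lower at about 5 N; over 15 N harms the nest.
- nest_pins (a point): Midpoint between the two red stop pins, given at bench level, 15 mm behind the nest's origin. Pins 5 mm in diameter, 12.5 mm to either side (20 mm free between). They do not sink with the table: they stand 2 mm proud of it at rest, too low to stop a ring lying on the 3 mm blade, and 7 mm proud when it is fully down.
- stand: Bystander: light grey block 90 x 200 mm with nine upright metal and black sleeves, up to 85 mm high; origin at the centre of its underside. Leave alone.
- can: Bystander: white and blue spray can, 56 mm in diameter, 160 mm high; origin at the centre of its underside. Leave alone.
- driver: Bystander: orange screwdriver lying on the bench, about 200 mm long. Leave alone.
- dish: Bystander: white bowl, 90 mm across, 30 mm high; origin at the centre of its underside. Leave alone.

How it is judged:
By the outcome, as a careful person would: the job done as asked, in the order asked, and still so for the second after the job is handed in, with the robot touching nothing.
It also fails if it takes over 72 s, if anything falls off the work surface, if the arm or the gripper's body presses on something with over 40 N, if the wrist force passes 120 N, or if a joint passes its speed limit or range.

## Working session

There is one attempt and no reset: what is moved stays moved. The work goes in short steps, Python scripts to look and compute and a tool call to move; the robot and the scene stay as the last step left them, time stands still between calls to the robot, and variables do not carry over. Pictures are saved under pics/ and viewed, at most 12 in all, crops included, and the job is handed in when it is done.

Besides the shell and the picture viewer there is one more tool, called after ">>>" by a JSON object that holds its "api" and its "payload", one argument or row to a line. step_arm: Moves the arm, as the interface text tells. Its arguments: {"type":"object","properties":{"steps":{"type":"array"}},"required":["steps"]}

```bash
ls; mkdir -p pics
python3 - <<'E'
from rig import r, eyes
import cv2,numpy as np
np.set_printoptions(precision=4,suppress=True)
for n in("side","top"):
    f=eyes.grab_frame(n); cv2.imwrite(f"pics/{n}0.png",f[:,:,::-1])
    c=eyes.get_calibration(n); R=np.array(c["R"]);t=np.array(c["t"]); print(n,c["fx"],c["cx"],c["cy"],R.tolist(),t,-R.T@t)
print(r.observe())
E
```

```text
pics
side 479.5087598078383 320.5863921958436 200.4697524220203 [[0.8609388636000346, -0.5086946697754724, 0.003742470454631779], [-0.35064776954871374, -0.5987506118809156, -0.7200998864621081], [0.36855178042385434, 0.6186496890116825, -0.69386032271067]] [-0.4994  0.2662  1.4393] [-0.0072 -0.985   1.1922]
top 388.64641327584104 317.7443882052214 199.80952544272364 [[-0.02012107556434553, -0.9997867999505738, -0.004636481718436467], [-0.9891205498631059, 0.020581908706081294, -0.14566029957583446], [0.14572467243621173, 0.0016551974522794916, -0.9893237994533198]] [0.0501 0.6111 1.011 ] [0.4582 0.0359 1.0895]
{'t': 0.1, 'joints': array([1.1412, 0.0487, 0.0978, 1.622 , 0.    , 1.443 ]), 'qvel': array([ 0.0011, -0.0009,  0.0039, -0.0005, -0.0001, -0.0001]), 'effort': array([  0.0025, -33.9853,  32.0934,   0.0159,  -0.0001,   0.    ]), 'tool_pos': array([0.1558, 0.5008, 0.2302]), 'tcp_rot': array([-0.4721, -3.1053,  0.0032]), 'force': array([ 0.6056, -0.6578, -0.8857]), 'ft_torque': array([-0.0298,  0.0049, -0.0276]), 'gripper_force': 0.0, 'width': 0.08539799455816091}
```

View pics/side0.png

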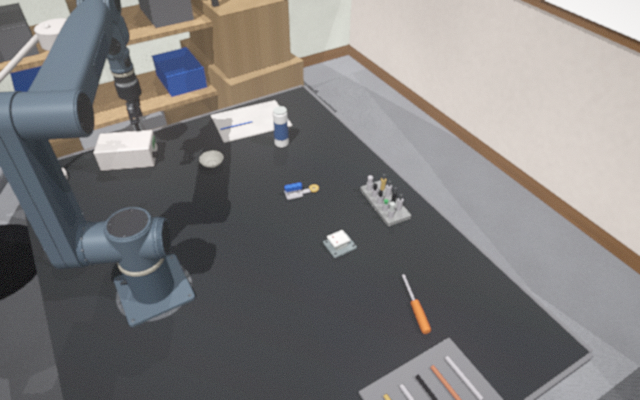

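View pics/top0.png

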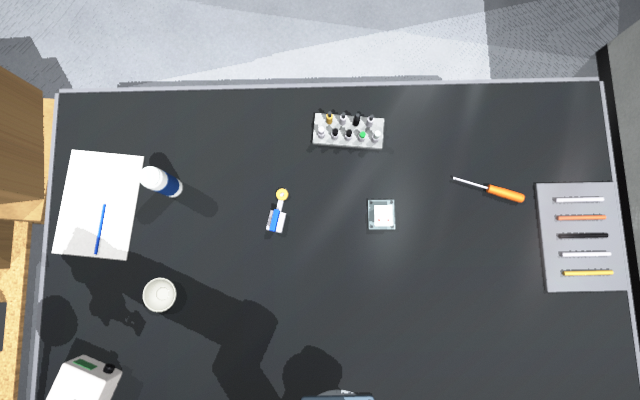

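Side view: lifter handle near (293,188), ring (314,188), nest (340,242). Top view: handle (277,219), ring (282,194), nest (381,214). Next I'll zoom both in one composite.

Run:
```python
import cv2,numpy as np
s=cv2.imread("pics/side0.png");t=cv2.imread("pics/top0.png")
c=lambda i,x,y:cv2.resize(i[y:y+50,x:x+66],(396,300),interpolation=cv2.INTER_NEAREST)
cv2.imwrite("pics/comp.png",np.vstack([np.hstack([c(s,270,165),c(s,307,217)]),np.hstack([c(t,245,185),c(t,348,190)])]))
```

```text
(no output)
```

View pics/comp.png

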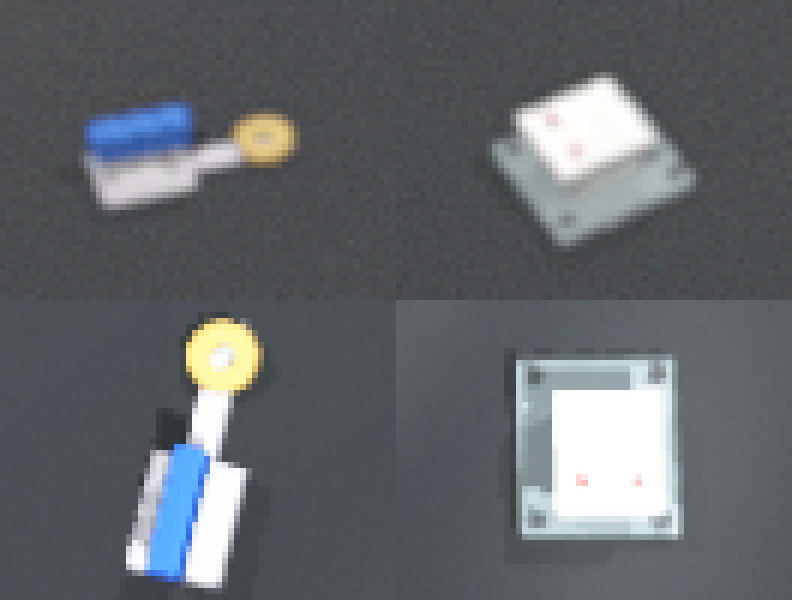

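Composite: the handle in the side view is near (293,186), the ring at (314,188). In the top view the two pins are at about (379,220) and (388,220), on the robot side of the table, so nest x is close to world +x.

```bash
cat > h.py <<'E'
import cv2,numpy as np
from rig import r,eyes
from scipy.spatial.transform import Rotation as Ro
np.set_printoptions(precision=4,suppress=True)
C={n:eyes.get_calibration(n) for n in("side","top")}
def ray(n,p):
    c=C[n];R=np.array(c["R"]);d=R.T@np.array([(p[0]-c["cx"])/c["fx"],(p[1]-c["cy"])/c["fy"],1]);return -R.T@np.array(c["t"]),d
def plane(n,p,z):
    o,d=ray(n,p);return o+d*(z-o[2])/d[2]
def tri(ps,pt):
    (a,u),(b,v)=ray("side",ps),ray("top",pt)
    s=np.linalg.lstsq(np.c_[u,-v],b-a,rcond=None)[0]
    A,B=a+u*s[0],b+v*s[1];return (A+B)/2,np.linalg.norm(A-B)
def mask(f,kind):
    q=f.astype(int);R,G,B=q[...,0],q[...,1],q[...,2]
    return {"blue":(B>R+60)&(B>G+30),"yel":(R>B+45)&(G>B+25),"red":(R>G+18)&(R>B+18)&(R>150),"white":(R>170)&(G>165)&(B>150),"base":(R>85)&(G>85)}[kind]
def blobs(f,kind,box,amin=1):
    x,y,w,h=box;m=mask(f[y:y+h,x:x+w],kind).astype(np.uint8)
    n,l,st,ce=cv2.connectedComponentsWithStats(m)
    return [(ce[i]+[x,y],int(st[i,4]),(l==i).astype(np.uint8)) for i in range(1,n) if st[i,4]>=amin]
E
python3 - <<'E'
from h import *
S=eyes.grab_frame("side");T=eyes.grab_frame("top")
LS,LT,NS,NT=(270,165,66,50),(245,185,66,50),(307,217,66,50),(348,190,66,50)
for k,bs,bt in(("blue",LS,LT),("yel",LS,LT),("red",NS,NT),("white",NS,NT),("base",NS,NT)):
    a,b=blobs(S,k,bs),blobs(T,k,bt)
    print(k,[(x[0].round(2),x[1]) for x in a],[(x[0].round(2),x[1]) for x in b])
    for f,bx,n in((a,bs,"S"),(b,bt,"T")):
        if f:
            m=max(f,key=lambda x:x[1]);pts=cv2.findContours(m[2],0,1)[0][0];re=cv2.minAreaRect(pts);print(n,(cv2.boxPoints(re)+bx[:2]).round(1).tolist())
    if k in("blue","yel"):
        mx=lambda f:max(f,key=lambda x:x[1])[0]
        print("tri",tri(mx(a),mx(b)),"plane",plane("top",mx(b),.042 if k=="blue" else .011),plane("side",mx(a),.035 if k=="blue" else .0095))
E
```

```text
blue [(array([292.94, 186.41]), 126)] [(array([274.08, 220.01]), 151)]
S [[283.3, 184.7], [300.7, 181.3], [302.1, 188.4], [284.8, 191.8]]
T [[268.4, 230.4], [273.3, 208.0], [279.8, 209.4], [274.8, 231.8]]
tri (array([0.5593, 0.1579, 0.0362]), np.float64(0.002100586512373664)) plane [0.5597 0.1568 0.042 ] [0.5589 0.1594 0.035 ]
yel [(array([313.66, 187.63]), 67)] [(array([281.71, 193.82]), 112)]
S [[307.9, 186.4], [315.1, 181.6], [319.7, 188.5], [312.5, 193.3]]
T [[274.7, 198.3], [277.0, 186.8], [289.0, 189.2], [286.7, 200.7]]
tri (array([0.6348, 0.1393, 0.0103]), np.float64(0.003260942438049751)) plane [0.6362 0.1386 0.011 ] [0.6336 0.1406 0.0095]
red [] [(array([378.5, 219.5]), 4), (array([388. , 219.5]), 2)]
T [[378.0, 219.0], [379.0, 219.0], [379.0, 220.0], [378.0, 220.0]]
white [(array([338.14, 238.25]), 254), (array([345., 245.]), 1), (array([349.31, 246.69]), 13)] [(array([368.27, 205.4 ]), 15), (array([383.05, 215.48]), 572)]
S [[326.4, 235.8], [343.6, 227.2], [350.0, 240.0], [332.8, 248.6]]
T [[369.0, 200.0], [394.0, 200.0], [394.0, 228.0], [369.0, 228.0]]
base [(array([338.92, 243.09]), 639)] [(array([387.77, 212.81]), 2447), (array([363., 197.]), 1), (array([364., 221.]), 1), (array([365., 224.]), 1), (array([365., 226.]), 1), (array([365., 229.]), 1), (array([365., 231.]), 1), (array([365., 233.]), 1)]
S [[319.7, 239.7], [340.1, 223.9], [357.8, 246.8], [337.3, 262.6]]
T [[348.0, 190.0], [413.0, 190.0], [413.0, 239.0], [348.0, 239.0]]
```

```bash
cat >> h.py <<'E'
def move(x,y,z,yaw,ref=None):
    "tool-frame shift mm / turn deg to TCP pose pointing down with blade direction yaw deg (tool x = yaw+180)"
    o=r.observe();P=o["tool_pos"];R0=Ro.from_rotvec(o["tcp_rot"])
    a=np.radians(yaw+180);Rt=Ro.from_matrix(np.c_[[np.cos(a),np.sin(a),0],[np.sin(a),-np.cos(a),0],[0,0,-1]])
    return (R0.inv().apply(np.array([x,y,z])-P)*1000).round(1),np.degrees((R0.inv()*Rt).as_rotvec()).round(2)
E
python3 - <<'E'
from h import *
print(move(.559,.158,.10,-13.6))
S=eyes.grab_frame("side").astype(float);T=eyes.grab_frame("top").astype(float)
def wred(f,x,y,w=3):
    q=f[y-w:y+w+1,x-w:x+w+1];e=np.clip(q[...,0]-(q[...,1]+q[...,2])/2-6,0,None);yy,xx=np.mgrid[y-w:y+w+1,x-w:x+w+1]
    return np.array([(e*xx).sum(),(e*yy).sum()])/e.sum(),e.sum()
s=[wred(S,333,236,2),wred(S,336,241,2)];t=[wred(T,378,219),wred(T,388,219)]
print(s,t)
p=[tri(a[0],b[0]) for a,b in zip(s,t)];print(p,(p[0][0]+p[1][0])/2)
for th in(95,105,115,125):
    x,y=362,194;m=(T[y:y+42,x:x+40].min(2)>th).astype(np.uint8)
    n,l,st,_=cv2.connectedComponentsWithStats(m);i=1+st[1:,4].argmax();c=cv2.findContours((l==i).astype(np.uint8),0,1)[0][0]
    b=cv2.boxPoints(cv2.minAreaRect(c))+[x,y];w=np.array([plane("top",q,.01)[:2] for q in b]);print(th,b.round(1).tolist(),w.mean(0),w.tolist())
E
```

```text
(array([-486.8, -207.4,  130.8]), array([-0.08, -0.01, -3.69]))
[(array([332.6038, 236.3113]), np.float64(53.0)), (array([336.5833, 241.537 ]), np.float64(54.0))] [(array([378.5318, 219.6966]), np.float64(133.5)), (array([387.8806, 219.791 ]), np.float64(67.0))]
[(array([ 0.5529, -0.1244,  0.045 ]), np.float64(0.0033369911760300487)), (array([ 0.5522, -0.1495,  0.0449]), np.float64(0.0032626932751196424))] [ 0.5526 -0.1369  0.0449]
95 [[368.0, 194.0], [401.0, 194.0], [401.0, 235.0], [368.0, 235.0]] [ 0.5723 -0.1477] [[0.6307390876620577, -0.1039598422023402], [0.6288039215116346, -0.19664337640793458], [0.5139442802699736, -0.1907475305886417], [0.5158047241536423, -0.0994814701769364]]
105 [[368.0, 199.0], [395.0, 199.0], [395.0, 229.0], [368.0, 229.0]] [ 0.5737 -0.1394] [[0.616531603648532, -0.10340625320584407], [0.6149557913989419, -0.17910035031140648], [0.5308728942981394, -0.17497333299726645], [0.5324039437711456, -0.1001282522054732]]
115 [[368.0, 199.0], [395.0, 199.0], [395.0, 229.0], [368.0, 229.0]] [ 0.5737 -0.1394] [[0.616531603648532, -0.10340625320584407], [0.6149557913989419, -0.17910035031140648], [0.5308728942981394, -0.17497333299726645], [0.5324039437711456, -0.1001282522054732]]
125 [[367.2, 200.0], [394.0, 199.0], [395.2, 229.0], [368.4, 230.0]] [ 0.5723 -0.1384] [[0.6136504078924083, -0.10094102381283418], [0.6151274365005907, -0.17629877268320548], [0.5309944683912514, -0.1755287637940996], [0.5295409472144141, -0.10101817137947278]]
```

>>> {"api": "step_arm", "payload": {
  "steps": [
    [[85,-20,-9,3,0,0,0],[85,-52,-22,6,0,0,0],[85,-86,-37,10,0,0,-1],[85,-120,-51,15,0,0,-1],[85,-154,-66,20,0,0,-2],[85,-188,-80,25,0,0,-2],[85,-222,-95,30,0,0,-3],[85,-256,-109,36,0,0,-3.7]]
  ]
}}

```text
t: 0.97
tool_pos: [0.3693, 0.3197, 0.1954]
tcp_rot: [0.37, 3.119, 0.001]
force: [-0.1, 1.0, -0.8]
width: 0.085
gripper_force: 0.0
```

Run:
```python
from h import *
print(r.observe()["t"],move(.559,.158,.08,-13.6))
```

```text
0.9667 (array([-222.3, -112.9,  115.5]), array([0.04, 0.03, 0.05]))
```

>>> {"api": "step_arm", "payload": {
  "steps": [
    [[85,-30,-15,13,0,0,0],[85,-62,-31,28,0,0,0],[85,-95,-48,45,0,0,0],[85,-128,-65,62,0,0,0],[85,-160,-81,80,0,0,0],[85,-190,-96,96,0,0,0],[85,-210,-106,108,0,0,0],[85,-217,-109,114,0,0,0]]
  ]
}}

```text
t: 1.63
tool_pos: [0.5545, 0.1611, 0.0787]
tcp_rot: [-0.378, -3.117, 0.003]
force: [-0.7, 0.0, -0.7]
width: 0.0848
gripper_force: 0.0
```

>>> {"api": "step_arm", "payload": {
  "steps": [
    [[85,0,0,0,0,0,0],[85,0,0,0,0,0,0]]
  ]
}}

```text
t: 1.8
tool_pos: [0.5526, 0.1644, 0.081]
tcp_rot: [-0.372, -3.118, -0.0]
force: [0.2, 0.5, -0.5]
width: 0.0847
gripper_force: 0.0
```

Run:
```python
from h import *
print(r.observe()["t"],move(.559,.158,.012,-13.6))
S=eyes.grab_frame("side");T=eyes.grab_frame("top")
c=lambda i,x,y:cv2.resize(i[y:y+75,x:x+100,::-1],(400,300),interpolation=cv2.INTER_CUBIC)
cv2.imwrite("pics/g1.png",np.hstack([c(S,250,135),c(T,225,170)]))
# nest yaw: subpixel base/bench edges
G=T.astype(float).min(2)
for lo,hi in((360,372),(390,402)):
    pts=[]
    for y in list(range(202,227)):
        row=np.abs(np.diff(G[y,lo:hi+1]));
        d=np.diff(G[y,lo:hi+1]);d=np.clip(d if lo<380 else -d,0,None);
        if lo<380: k=np.argmax(d>12)
        else: k=len(d)-1-np.argmax(d[::-1]>12)
        w=d[max(k-1,0):k+2];pts.append((y,lo+.5+(w*np.arange(max(k-1,0),max(k-1,0)+len(w))).sum()/w.sum()))
    pts=np.array(pts);f=np.polyfit(*pts.T,1);e=pts[:,1]-np.polyval(f,pts[:,0]);ok=abs(e)<1;f=np.polyfit(*pts[ok].T,1)
    a,b=[plane("top",(np.polyval(f,y),y),.01) for y in(226,202)];print(ok.sum(),f,a,b,np.degrees(np.arctan2(*(b-a)[[1,0]])))
```

```text
1.8 (array([-7.8, -4.8, 69. ]), array([ 0.  , -0.11, -0.  ]))
25 [  0.0244 362.4299] [ 0.5407 -0.1003  0.01  ] [ 0.6081 -0.1013  0.01  ] -0.8365209311287329
25 [  0.0551 382.5032] [ 0.5392 -0.1753  0.01  ] [ 0.6065 -0.1749  0.01  ] 0.34397067464292475
```

View pics/g1.png

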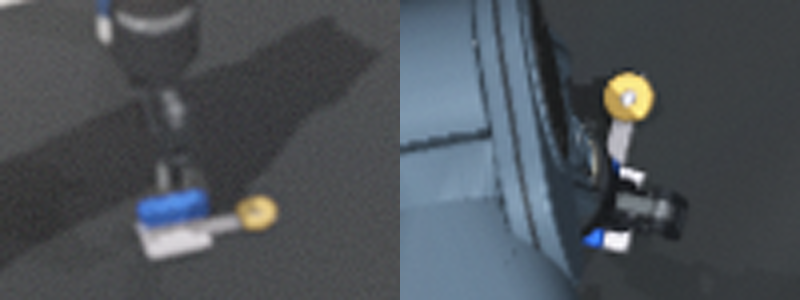

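The fingers straddle the handle: the side view crop shows the finger at (168,190) over the handle centre, and the top view crop shows the right finger at (655,215), about mid-handle. I'll descend and close.

>>> {"api": "step_arm", "payload": {
  "steps": [
    [[85,-4,-2,8,0,0,0],[85,-8,-5,22,0,0,0],[85,-8,-5,38,0,0,0],[85,-8,-5,52,0,0,0],[85,-8,-5,62,0,0,0],[85,-8,-5,68,0,0,0],[85,-8,-5,69,0,0,0],[85,-8,-5,69,0,0,0]]
  ]
}}

```text
t: 2.57
tool_pos: [0.5598, 0.1577, 0.0123]
tcp_rot: [-0.371, -3.119, 0.0]
force: [0.6, -0.5, -0.1]
width: 0.0849
gripper_force: 0.0
```

>>> {"api": "step_arm", "payload": {
  "steps": [
    [[60,0,0,0,0,0,0],[40,0,0,0,0,0,0],[30,0,0,0,0,0,0],[25,0,0,0,0,0,0],[25,0,0,0,0,0,0],[25,0,0,0,0,0,0]]
  ]
}}

```text
t: 3.07
tool_pos: [0.5602, 0.1574, 0.0126]
tcp_rot: [0.372, 3.119, 0.0]
force: [0.3, 0.3, -0.0]
width: 0.0249
gripper_force: 0.0
```

Run:
```python
from h import *
o=r.observe();print(o["t"],move(.559,.158,.012,-13.6),o["tool_pos"],o["force"],o["width"])
S=eyes.grab_frame("side");T=eyes.grab_frame("top")
c=lambda i,x,y:cv2.resize(i[y:y+75,x:x+100,::-1],(400,300),interpolation=cv2.INTER_CUBIC)
cv2.imwrite("pics/g2.png",np.hstack([c(S,250,135),c(T,225,170)]))
a=max(blobs(S,"yel",(270,165,66,50)),key=lambda x:x[1]);b=max(blobs(T,"yel",(245,185,66,50)),key=lambda x:x[1]);print(a[:2],b[:2],tri(a[0],b[0]))
```

```text
3.0667 (array([1.3, 0.3, 0.6]), array([0.01, 0.02, 0.01])) [0.5602 0.1574 0.0126] [ 0.3298  0.2528 -0.0489] 0.024887876763782377
(array([313.5588, 187.4706]), 68) (array([281.7105, 193.8246]), 114) (array([0.6345, 0.1393, 0.0113]), np.float64(0.003510384680194404))
```

View pics/g2.png

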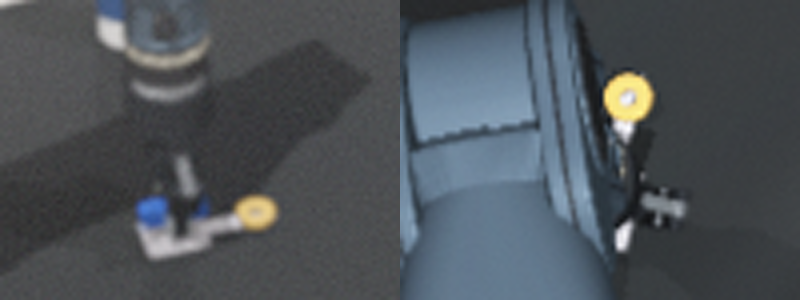

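Ring unmoved (crop (257,212) side, (629,97) top); fingers beside the handle. Closing, then a small lift.

>>> {"api": "step_arm", "payload": {
  "steps": [
    [[21,0,0,0,0,0,0],[19,0,0,0,0,0,0],[17,0,0,0,0,0,0],[15,0,0,0,0,0,0],[10,0,0,0,0,0,0],[5,0,0,0,0,0,0],[5,0,0,0,0,0,0]]
  ]
}}

```text
t: 3.75
tool_pos: [0.5601, 0.1577, 0.0124]
tcp_rot: [0.371, 3.119, 0.001]
force: [-0.4, 2.6, 0.4]
width: 0.0147
gripper_force: 59.2
```

>>> {"api": "step_arm", "payload": {
  "steps": [
    [[5,0,0,-1,0,0,0],[5,0,0,-3,0,0,0],[5,0,0,-6,0,0,0],[5,0,0,-10,0,0,0],[5,0,0,-14,0,0,0],[5,0,0,-17,0,0,0],[5,0,0,-19,0,0,0],[5,0,0,-20,0,0,0]]
  ]
}}

```text
t: 4.42
tool_pos: [0.5604, 0.1575, 0.0331]
tcp_rot: [0.372, 3.118, 0.0]
force: [-0.4, 0.7, -1.7]
width: 0.0152
gripper_force: 58.9
```

Run:
```python
from h import *
o=r.observe();print(o)
S=eyes.grab_frame("side");T=eyes.grab_frame("top")
c=lambda i,x,y:cv2.resize(i[y:y+75,x:x+100,::-1],(400,300),interpolation=cv2.INTER_CUBIC)
cv2.imwrite("pics/g3.png",np.hstack([c(S,250,135),c(T,225,170)]))
a=max(blobs(S,"yel",(270,155,66,60)),key=lambda x:x[1]);b=max(blobs(T,"yel",(245,175,66,60)),key=lambda x:x[1]);print(a[:2],b[:2],tri(a[0],b[0]))
print(move(.48,-.137,.16,0))
```

```text
{'t': 4.4167, 'joints': array([ 0.1588,  0.2418, -0.0823,  1.2456, -0.    ,  0.396 ]), 'qvel': array([-0.0008, -0.0049,  0.0088,  0.0192, -0.0009,  0.0009]), 'effort': array([  0.0024, -41.3324,  31.9008,  -0.0073,  -0.0147,   0.0001]), 'tool_pos': array([0.5604, 0.1575, 0.0331]), 'tcp_rot': array([0.3717, 3.1185, 0.0004]), 'force': array([-0.4285,  0.6878, -1.6606]), 'ft_torque': array([-0.0003, -0.0143, -0.01  ]), 'gripper_force': 58.88795614242554, 'width': 0.015173977607500723}
(array([313.7273, 183.5152]), 66) (array([281.2281, 192.5351]), 114) (array([0.6349, 0.1387, 0.0309]), np.float64(0.003395913292372672))
(array([   8.7, -305. , -127.4]), array([  0.01,   0.04, -13.59]))
```

View pics/g3.png

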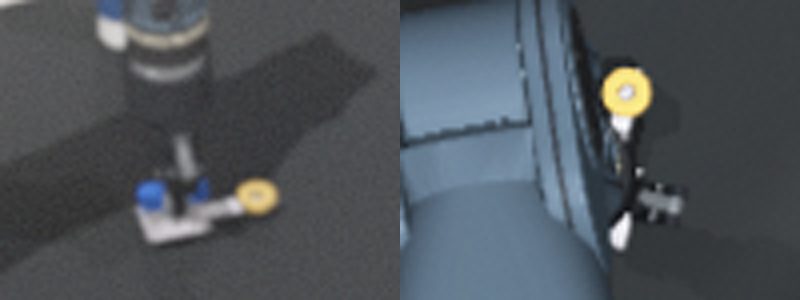

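The lifter is lifted level with the ring still on its blade: crop (257,195) side, (627,92) top. Rise and turn to nest yaw.

>>> {"api": "step_arm", "payload": {
  "steps": [
    [[5,0,0,-1,0,0,-0.2],[5,0,0,-3,0,0,-0.6],[5,0,0,-6,0,0,-1.2],[5,0,0,-10,0,0,-2],[5,0,0,-15,0,0,-3],[5,0,0,-21,0,0,-4.2],[5,0,0,-27,0,0,-5.5],[5,0,0,-34,0,0,-6.8]]
  ]
}}

```text
t: 5.18
tool_pos: [0.5601, 0.1574, 0.0671]
tcp_rot: [0.183, 3.136, 0.0]
force: [0.7, 0.8, -2.7]
width: 0.0153
gripper_force: 58.8
```

>>> {"api": "step_arm", "payload": {
  "steps": [
    [[5,0,0,-7,0,0,-1.3],[5,0,0,-13,0,0,-2.6],[5,0,0,-19,0,0,-3.8],[5,0,0,-24,0,0,-4.8],[5,0,0,-28,0,0,-5.6],[5,0,0,-31,0,0,-6.2],[5,0,0,-33,0,0,-6.6],[5,0,0,-34,0,0,-6.8]]
  ]
}}

```text
t: 5.85
tool_pos: [0.56, 0.1574, 0.1005]
tcp_rot: [-0.001, 3.142, -0.0]
force: [0.2, -0.1, -2.6]
width: 0.0153
gripper_force: 58.8
```

>>> {"api": "step_arm", "payload": {
  "steps": [
    [[5,0.2,-1,0,0,0,0],[5,0.7,-3,0,0,0,0],[5,1.3,-6,0,0,0,0],[5,2.2,-10,0,0,0,0],[5,3.4,-15,0,0,0,0],[5,4.7,-21,0,0,0,0],[5,6.3,-28,0,0,0,0],[5,8,-36,0,0,0,0]]
  ]
}}

```text
t: 6.52
tool_pos: [0.5518, 0.1206, 0.1003]
tcp_rot: [0.0, -3.142, 0.0]
force: [0.5, 0.2, -2.6]
width: 0.0151
gripper_force: 58.8
```

>>> {"api": "step_arm", "payload": {
  "steps": [
    [[5,2,-9,0,0,0,0],[5,4,-18,0,0,0,0],[5,6,-27,0,0,0,0],[5,8,-36,0,0,0,0],[5,10,-45,0,0,0,0],[5,12,-54,0,0,0,0],[5,14,-63,0,0,0,0],[5,16,-72,0,0,0,0]]
  ]
}}

```text
t: 7.18
tool_pos: [0.5358, 0.0485, 0.1003]
tcp_rot: [0.0, -3.142, 0.0]
force: [-0.2, 0.2, -2.7]
width: 0.0148
gripper_force: 58.8
```

>>> {"api": "step_arm", "payload": {
  "steps": [
    [[5,2,-9,0,0,0,0],[5,4,-18,0,0,0,0],[5,6,-27,0,0,0,0],[5,8,-36,0,0,0,0],[5,10,-45,0,0,0,0],[5,12,-54,0,0,0,0],[5,14,-63,0,0,0,0],[5,16,-72,0,0,0,0]]
  ]
}}

```text
t: 7.85
tool_pos: [0.5198, -0.0235, 0.1003]
tcp_rot: [-0.0, 3.142, -0.0]
force: [0.2, 0.6, -2.1]
width: 0.015
gripper_force: 58.8
```

Run:
```python
from h import *
print(r.observe()["t"],r.observe()["tool_pos"],move(.494,-.1365,.100,0))
```

```text
7.85 [ 0.5198 -0.0235  0.1003] (array([  25.8, -113. ,    0.3]), array([-0.  ,  0.  ,  0.01]))
```

Remaining: 26, −113. Continue at speed, then decelerate.

>>> {"api": "step_arm", "payload": {
  "steps": [
    [[5,2,-9,0,0,0,0],[5,4,-18,0,0,0,0],[5,6,-27,0,0,0,0],[5,8,-36,0,0,0,0],[5,10,-45,0,0,0,0],[5,12,-54,0,0,0,0],[5,14,-63,0,0,0,0],[5,16,-72,0,0,0,0]]
  ]
}}

```text
t: 8.52
tool_pos: [0.5038, -0.0955, 0.1003]
tcp_rot: [-0.0, 3.142, -0.0]
force: [-0.0, -0.0, -2.4]
width: 0.0151
gripper_force: 58.8
```

>>> {"api": "step_arm", "payload": {
  "steps": [
    [[5,2,-8.5,0,0,0,0],[5,4,-16.5,0,0,0,0],[5,6,-24,0,0,0,0],[5,7.5,-30,0,0,0,0],[5,8.5,-35,0,0,0,0],[5,9.2,-38.5,0,0,0,0],[5,9.7,-40.5,0,0,0,0],[5,10,-41,0,0,0,0]]
  ]
}}

```text
t: 9.18
tool_pos: [0.494, -0.1358, 0.1003]
tcp_rot: [0.0, 3.142, 0.0]
force: [0.2, 0.1, -2.0]
width: 0.0148
gripper_force: 58.8
```

>>> {"api": "step_arm", "payload": {
  "steps": [
    [[5,0,0,1,0,0,0],[5,0,0,3,0,0,0],[5,0,0,6,0,0,0],[5,0,0,10,0,0,0],[5,0,0,13,0,0,0],[5,0,0,15,0,0,0],[5,0,0,16,0,0,0],[5,0,0,16,0,0,0]]
  ]
}}

```text
t: 9.85
tool_pos: [0.4937, -0.1354, 0.0838]
tcp_rot: [0.0, -3.141, -0.001]
force: [-1.1, 0.3, -2.3]
width: 0.0148
gripper_force: 58.8
```

Run:
```python
from h import *
o=r.observe();print(o["t"],o["tool_pos"],o["force"],o["ft_torque"])
S=eyes.grab_frame("side");T=eyes.grab_frame("top")
c=lambda i,x,y:cv2.resize(i[y:y+75,x:x+66,::-1],(396,450),interpolation=cv2.INTER_CUBIC)
cv2.imwrite("pics/n1.png",np.hstack([c(S,303,187),c(T,350,175)]))
a=max(blobs(S,"yel",(300,200,80,60)),key=lambda x:x[1]);b=max(blobs(T,"yel",(348,175,66,70)),key=lambda x:x[1]);print(a[:2],b[:2],tri(a[0],b[0]))
```

```text
9.85 [ 0.4937 -0.1354  0.0838] [-1.1159  0.3092 -2.3077] [-0.0457  0.066  -0.0067]
(array([339.9359, 228.6923]), 78) (array([384.6339, 211.4196]), 112) (array([ 0.5714, -0.1358,  0.0813]), np.float64(0.002202938257914459))
```

View pics/n1.png

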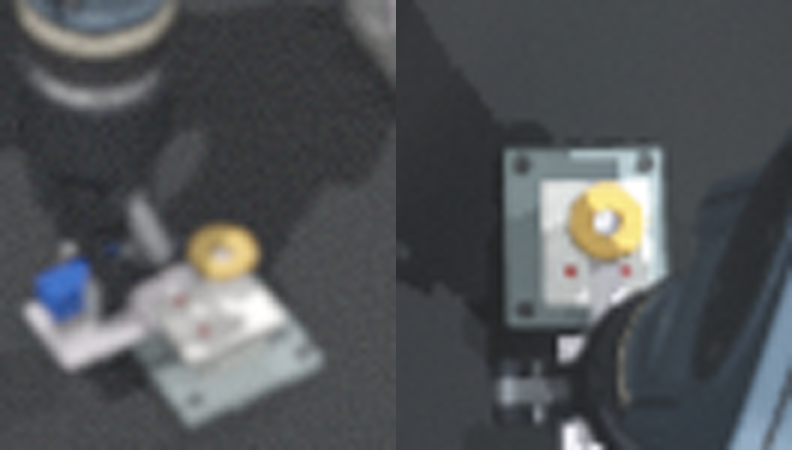

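The ring is above the table, level on the blade (crop: side (223,250), top (606,221)). The pins are now clear in shadow at (570,271)/(625,271) top and (180,299)/(203,328) side. I'll remeasure them here.

Run:
```python
from h import *
S=eyes.grab_frame("side").astype(float);T=eyes.grab_frame("top").astype(float)
def wred(f,x,y,w=2):
    q=f[y-w:y+w+1,x-w:x+w+1];e=q[...,0]-(q[...,1]+q[...,2])/2;e=np.clip(e-np.median(e)-8,0,None);yy,xx=np.mgrid[y-w:y+w+1,x-w:x+w+1]
    return np.array([(e*xx).sum(),(e*yy).sum()])/e.sum()
s=[wred(S,333,236),wred(S,336,241)];t=[wred(T,378,220),wred(T,388,220)];print(s,t)
p=[tri(a,b) for a,b in zip(s,t)];m=(p[0][0]+p[1][0])/2;print(p,m)
# blade edges in top image at rows just behind the pins, and white fork check
print(T[222:227,378:394].mean(2).round(0))
b=blobs(T.astype(np.uint8),"yel",(348,175,66,70));b=max(b,key=lambda x:x[1]);c=cv2.findContours(b[2],0,1)[0][0];e=cv2.fitEllipse(c);print(e[0][0]+348,e[0][1]+175)
R=plane("top",(e[0][0]+348,e[0][1]+175),.082);print(R,plane("top",(t[0]+t[1])/2,m[2]))
```

```text
[array([332.5902, 236.4918]), array([336.5345, 241.5517])] [array([378.5367, 219.726 ]), array([387.7909, 219.5703])]
[(array([ 0.5529, -0.1245,  0.0443]), np.float64(0.0034185257236947807)), (array([ 0.5526, -0.1493,  0.0445]), np.float64(0.0038838871650068163))] [ 0.5527 -0.1369  0.0444]
[[190. 185. 189. 194. 177. 182. 188. 186. 186. 227. 211. 203. 198. 190.
  152. 101.]
 [187. 186. 189. 213. 190. 184. 187. 186. 185. 239. 220. 167. 129. 115.
   87.  78.]
 [191. 193. 214. 226. 208. 190. 187. 186. 232. 218. 147.  94.  66.  66.
   79.  83.]
 [164. 165. 182. 188. 187. 188. 187. 166. 175. 122.  69.  59.  65.  80.
   86.  77.]
 [119. 116. 121. 123. 136. 177. 168. 111.  71.  58.  56.  59.  88.  86.
   79.  67.]]
384.709171295166 211.25522994995117
[ 0.5728 -0.1364  0.082 ] [ 0.5544 -0.1376  0.0444]
```

Pins are 18.5 mm behind the ring centre (wanted 15 plus about 3), and the ring is 1.2 mm left of their midline. The pin tops are at 44 mm, so the table is at about 42 mm. I'll correct y and lower.

>>> {"api": "step_arm", "payload": {
  "steps": [
    [[5,0,-0.2,1,0,0,0],[5,0,-0.5,3,0,0,0],[5,0,-0.9,7,0,0,0],[5,0,-1.2,11,0,0,0],[5,0,-1.3,15,0,0,0],[5,0,-1.3,18,0,0,0],[5,0,-1.3,20,0,0,0],[5,0,-1.3,21,0,0,0]]
  ]
}}

```text
t: 10.72
tool_pos: [0.4936, -0.1367, 0.0626]
tcp_rot: [0.0, -3.141, -0.001]
force: [0.0, -0.4, -1.9]
width: 0.0147
gripper_force: 58.8
```

>>> {"api": "step_arm", "payload": {
  "steps": [
    [[5,0,0,0.5,0,0,0],[5,0,0,1,0,0,0],[5,0,0,1.5,0,0,0],[5,0,0,2,0,0,0],[5,0,0,2.5,0,0,0],[5,0,0,3,0,0,0],[5,0,0,3,0,0,0],[5,0,0,3,0,0,0]]
  ]
}}

```text
t: 11.38
tool_pos: [0.494, -0.1369, 0.0603]
tcp_rot: [0.0, -3.142, -0.0]
force: [0.1, -1.1, -2.6]
width: 0.015
gripper_force: 58.8
```

>>> {"api": "step_arm", "payload": {
  "steps": [
    [[5,0,0,0.5,0,0,0],[5,0,0,1,0,0,0],[5,0,0,1.5,0,0,0],[5,0,0,2,0,0,0],[5,0,0,2,0,0,0]]
  ]
}}

```text
t: 11.8
tool_pos: [0.4939, -0.1368, 0.0582]
tcp_rot: [0.0, -3.141, -0.0]
force: [-0.6, -0.0, -2.3]
width: 0.015
gripper_force: 58.8
```

>>> {"api": "step_arm", "payload": {
  "steps": [
    [[5,0,0,0.5,0,0,0],[5,0,0,1,0,0,0],[5,0,0,1.5,0,0,0],[5,0,0,2,0,0,0],[5,0,0,2,0,0,0]]
  ]
}}

```text
t: 12.22
tool_pos: [0.4939, -0.1368, 0.0562]
tcp_rot: [0.0, -3.141, -0.0]
force: [0.4, -0.6, -1.3]
width: 0.0153
gripper_force: 58.8
```

>>> {"api": "step_arm", "payload": {
  "steps": [
    [[5,0,0,0.5,0,0,0],[5,0,0,1,0,0,0],[5,0,0,1,0,0,0],[5,0,0,1,0,0,0]]
  ]
}}

```text
t: 12.55
tool_pos: [0.494, -0.1369, 0.0553]
tcp_rot: [0.0, -3.141, -0.0]
force: [0.6, 0.1, -3.2]
width: 0.0152
gripper_force: 58.8
```

>>> {"api": "step_arm", "payload": {
  "steps": [
    [[5,0,0,0.5,0,0,0],[5,0,0,1,0,0,0],[5,0,0,1,0,0,0],[5,0,0,1,0,0,0]]
  ]
}}

```text
t: 12.88
tool_pos: [0.494, -0.1369, 0.0543]
tcp_rot: [0.0, -3.141, -0.0]
force: [-0.4, -0.1, -3.0]
width: 0.0149
gripper_force: 58.8
```

>>> {"api": "step_arm", "payload": {
  "steps": [
    [[5,0,0,0.5,0,0,0],[5,0,0,1,0,0,0],[5,0,0,1,0,0,0],[5,0,0,1,0,0,0]]
  ]
}}

```text
t: 13.22
tool_pos: [0.4941, -0.1369, 0.0535]
tcp_rot: [-0.0, 3.141, -0.0]
force: [-0.3, 0.2, -0.9]
width: 0.0152
gripper_force: 59.0
```

>>> {"api": "step_arm", "payload": {
  "steps": [
    [[5,0,0,0.5,0,0,0],[5,0,0,1,0,0,0],[5,0,0,1,0,0,0],[5,0,0,1,0,0,0]]
  ]
}}

```text
t: 13.55
tool_pos: [0.4941, -0.1369, 0.0525]
tcp_rot: [-0.0, 3.141, -0.0]
force: [-1.1, 0.4, -0.6]
width: 0.0154
gripper_force: 59.2
```

>>> {"api": "step_arm", "payload": {
  "steps": [
    [[5,0,0,0.5,0,0,0],[5,0,0,1,0,0,0],[5,0,0,1,0,0,0],[5,0,0,1,0,0,0]]
  ]
}}

```text
t: 13.88
tool_pos: [0.4941, -0.137, 0.0514]
tcp_rot: [-0.0, 3.141, -0.0]
force: [-1.2, -0.1, 0.5]
width: 0.0148
gripper_force: 59.3
```

>>> {"api": "step_arm", "payload": {
  "steps": [
    [[5,0,0,0.5,0,0,0],[5,0,0,1,0,0,0],[5,0,0,1,0,0,0],[5,0,0,1,0,0,0]]
  ]
}}

```text
t: 14.22
tool_pos: [0.4941, -0.1369, 0.0504]
tcp_rot: [-0.0, 3.141, -0.0]
force: [-2.6, 0.4, 0.6]
width: 0.0149
gripper_force: 59.4
```

Run:
```python
from h import *
F=[]
for i in range(1): o=r.observe();print(o["tool_pos"],o["tcp_rot"],o["force"],o["ft_torque"])
S=eyes.grab_frame("side");T=eyes.grab_frame("top");o=r.observe();print(o["force"],o["ft_torque"])
a=max(blobs(S,"yel",(300,200,80,60)),key=lambda x:x[1]);b=max(blobs(T,"yel",(348,175,66,70)),key=lambda x:x[1]);print(tri(a[0],b[0]))
```

```text
[ 0.4941 -0.1369  0.0504] [-0.0003  3.1415 -0.0001] [-2.6171  0.4284  0.6008] [0.0677 0.2317 0.027 ]
[-1.4405  1.6255  2.1046] [0.0134 0.24   0.0321]
(array([ 0.5709, -0.1372,  0.0484]), np.float64(0.003814744077463219))
```

>>> {"api": "step_arm", "payload": {
  "steps": [
    [[5,0,0,0.5,0,0,0],[5,0,0,1,0,0,0],[5,0,0,1,0,0,0],[5,0,0,1,0,0,0]]
  ]
}}

```text
t: 14.65
tool_pos: [0.4941, -0.1369, 0.0494]
tcp_rot: [-0.0, 3.142, -0.0]
force: [-2.5, -0.6, 2.4]
width: 0.0149
gripper_force: 59.4
```

>>> {"api": "step_arm", "payload": {
  "steps": [
    [[5,0,0,0.3,0,0,0],[5,0,0,0.5,0,0,0],[5,0,0,0.5,0,0,0],[5,0,0,0.5,0,0,0]]
  ]
}}

```text
t: 14.98
tool_pos: [0.494, -0.1369, 0.0488]
tcp_rot: [-0.0, 3.142, -0.0]
force: [-2.9, 0.3, 2.9]
width: 0.0151
gripper_force: 59.5
```

Run:
```python
from h import *
for i in range(3): o=r.observe();print(o["tool_pos"],o["force"],o["ft_torque"]);eyes.grab_frame("top")
```

```text
[ 0.494  -0.1369  0.0488] [-2.8828  0.3305  2.9413] [0.0214 0.367  0.0211]
[ 0.4941 -0.1369  0.0488] [-1.7079  0.6518  2.7691] [ 0.0296  0.3427 -0.0156]
[ 0.494  -0.1369  0.0489] [-2.5416  0.1449  2.8248] [ 0.0453  0.3167 -0.0023]
```

>>> {"api": "step_arm", "payload": {
  "steps": [
    [[5,0,0,0.2,0,0,0],[5,0,0,0.4,0,0,0],[5,0,0,0.4,0,0,0]]
  ]
}}

```text
t: 15.38
tool_pos: [0.494, -0.1369, 0.0484]
tcp_rot: [0.0, -3.142, 0.0]
force: [-2.3, 0.2, 2.7]
width: 0.0148
gripper_force: 59.5
```

Run:
```python
from h import *
for i in range(3): o=r.observe();print(o["tool_pos"],o["force"],o["ft_torque"]);eyes.grab_frame("top")
```

```text
[ 0.494  -0.1369  0.0484] [-2.3079  0.2322  2.6605] [0.0568 0.2636 0.0481]
[ 0.4941 -0.1369  0.0484] [-1.6449 -0.128   2.0764] [0.0496 0.3523 0.0302]
[ 0.494  -0.1369  0.0484] [-2.3371 -0.2725  2.1549] [-0.0497  0.3995  0.0084]
```

>>> {"api": "step_arm", "payload": {
  "steps": [
    [[5,0,0,0.2,0,0,0],[5,0,0,0.5,0,0,0],[5,0,0,0.5,0,0,0]]
  ]
}}

```text
t: 15.78
tool_pos: [0.494, -0.1369, 0.0482]
tcp_rot: [0.0, -3.142, 0.0]
force: [-3.0, 0.2, 4.4]
width: 0.0149
gripper_force: 59.9
```

Run:
```python
from h import *
for i in range(3): o=r.observe();print(o["tool_pos"],o["force"],o["ft_torque"]);eyes.grab_frame("top")
```

```text
[ 0.494  -0.1369  0.0482] [-2.992   0.217   4.3825] [0.0528 0.5001 0.0021]
[ 0.4941 -0.137   0.0483] [-3.2458 -0.0116  5.0666] [0.0643 0.4851 0.01  ]
[ 0.494  -0.1369  0.0482] [-4.063  -0.0515  5.2665] [0.0193 0.4434 0.0032]
```

>>> {"api": "step_arm", "payload": {
  "steps": [
    [[5,0,0,0.2,0,0,0],[5,0,0,0.5,0,0,0],[5,0,0,0.5,0,0,0]]
  ]
}}

```text
t: 16.18
tool_pos: [0.494, -0.137, 0.0482]
tcp_rot: [-0.0, 3.141, -0.0]
force: [-4.6, 0.5, 7.5]
width: 0.0153
gripper_force: 60.3
```

Run:
```python
from h import *
for i in range(3): o=r.observe();print(o["tool_pos"],o["force"],o["ft_torque"]);S=eyes.grab_frame("side")
T=eyes.grab_frame("top")
c=lambda i,x,y:cv2.resize(i[y:y+75,x:x+66,::-1],(396,450),interpolation=cv2.INTER_CUBIC)
cv2.imwrite("pics/n2.png",np.hstack([c(S,303,187),c(T,350,175)]))
a=max(blobs(S,"yel",(300,200,80,60)),key=lambda x:x[1]);b=max(blobs(T,"yel",(348,175,66,70)),key=lambda x:x[1]);print(tri(a[0],b[0]))
```

```text
[ 0.494  -0.137   0.0482] [-4.6398  0.5336  7.4934] [ 0.1466  0.6231 -0.0066]
[ 0.494  -0.1369  0.0481] [-4.853   0.4586  7.2222] [0.1619 0.6615 0.0177]
[ 0.494  -0.1369  0.0481] [-5.564   1.3054  6.9682] [ 0.1186  0.6876 -0.0192]
(array([ 0.571 , -0.1372,  0.0467]), np.float64(0.0034402382794321237))
```

View pics/n2.png

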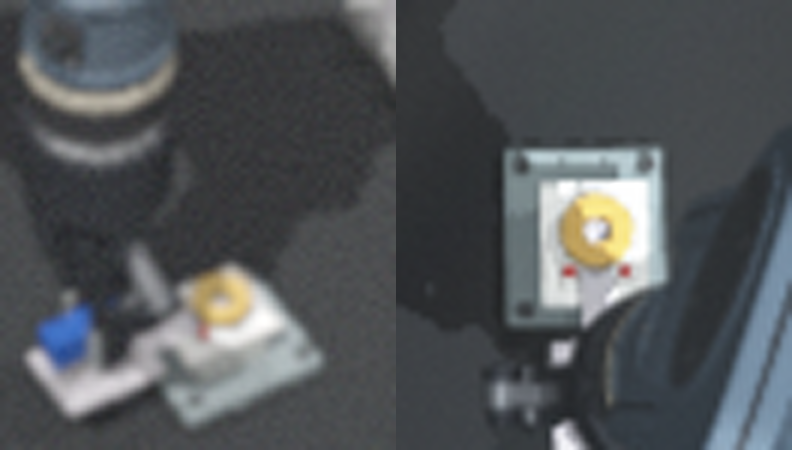

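The table is on its stop: force is now rising 3 N per 0.5 mm, about 9.5 N in total. The blade lies between the pins (crop (570,271)/(625,271)), with the ring just beyond at (597,231). Drawing back.

>>> {"api": "step_arm", "payload": {
  "steps": [
    [[5,0.5,0,0,0,0,0],[5,1.5,0,0,0,0,0],[5,2.5,0,0,0,0,0],[5,3.5,0,0,0,0,0],[5,4,0,0,0,0,0]]
  ]
}}

```text
t: 16.8
tool_pos: [0.492, -0.1373, 0.0482]
tcp_rot: [-0.001, 3.137, -0.001]
force: [2.9, -0.4, 3.0]
width: 0.0152
gripper_force: 59.6
```

Run:
```python
from h import *
for i in range(2): o=r.observe();print(o["tool_pos"],o["force"],o["ft_torque"]);S=eyes.grab_frame("side")
T=eyes.grab_frame("top")
a=max(blobs(S,"yel",(300,200,80,60)),key=lambda x:x[1]);b=max(blobs(T,"yel",(348,175,66,70)),key=lambda x:x[1]);print(tri(a[0],b[0]))
```

```text
[ 0.492  -0.1373  0.0482] [ 2.9096 -0.4371  2.9732] [ 0.0517 -1.0391  0.0026]
[ 0.4916 -0.1373  0.0481] [4.0188 0.551  4.1164] [ 0.0327 -0.9998 -0.0303]
(array([ 0.568 , -0.1375,  0.0467]), np.float64(0.0041740520192237954))
```

>>> {"api": "step_arm", "payload": {
  "steps": [
    [[5,1,0,0.2,0,0,0],[5,2,0,0.4,0,0,0],[5,3,0,0.4,0,0,0],[5,4.5,0,0.4,0,0,0],[5,6,0,0.4,0,0,0]]
  ]
}}

```text
t: 17.37
tool_pos: [0.4848, -0.1372, 0.0477]
tcp_rot: [-0.0, 3.139, -0.001]
force: [4.9, -0.3, 5.2]
width: 0.0152
gripper_force: 59.8
```

Run:
```python
from h import *
for i in range(2): o=r.observe();print(o["tool_pos"],o["tcp_rot"],o["force"],o["ft_torque"]);S=eyes.grab_frame("side")
T=eyes.grab_frame("top")
a=max(blobs(S,"yel",(300,200,80,60)),key=lambda x:x[1]);b=max(blobs(T,"yel",(348,175,66,70)),key=lambda x:x[1]);print(tri(a[0],b[0]))
```

```text
[ 0.4848 -0.1372  0.0477] [-0.0002  3.1394 -0.0009] [ 4.8543 -0.3106  5.2035] [-0.0403 -1.5579  0.048 ]
[ 0.4845 -0.1372  0.0477] [-0.0001  3.1398 -0.0009] [4.4199 0.0199 5.5993] [ 0.0211 -1.444   0.0472]
(array([ 0.5672, -0.1372,  0.0462]), np.float64(0.004476682963185494))
```

The ring has stopped at the pins (x 0.567) while the blade slides on. Continuing.

>>> {"api": "step_arm", "payload": {
  "steps": [
    [[5,1.5,0,0,0,0,0],[5,3,0,0,0,0,0],[5,4.5,0,0,0,0,0],[5,6,0,0,0,0,0],[5,7.5,0,0,0,0,0],[5,9,0,0,0,0,0],[5,10.5,0,0,0,0,0],[5,12,0,0,0,0,0]]
  ]
}}

```text
t: 18.18
tool_pos: [0.4727, -0.137, 0.0475]
tcp_rot: [-0.0, 3.14, -0.0]
force: [4.8, 0.5, 4.0]
width: 0.0157
gripper_force: 59.9
```

Run:
```python
from h import *
for i in range(2): o=r.observe();print(o["tool_pos"],o["tcp_rot"],o["force"],o["ft_torque"]);S=eyes.grab_frame("side")
T=eyes.grab_frame("top")
a=max(blobs(S,"yel",(300,200,80,60)),key=lambda x:x[1]);b=max(blobs(T,"yel",(348,175,66,70)),key=lambda x:x[1]);print(tri(a[0],b[0]))
```

```text
[ 0.4727 -0.137   0.0475] [-0.0003  3.1397 -0.0004] [4.8052 0.5102 4.03  ] [-0.0099 -1.631   0.0032]
[ 0.4724 -0.1371  0.0475] [-0.0001  3.1401 -0.0005] [4.7191 0.4416 6.3595] [ 0.0161 -1.4491  0.0097]
(array([ 0.5673, -0.1371,  0.0464]), np.float64(0.0045035342964925605))
```

>>> {"api": "step_arm", "payload": {
  "steps": [
    [[5,1.5,0,0,0,0,0],[5,3,0,0,0,0,0],[5,4.5,0,0,0,0,0],[5,6,0,0,0,0,0],[5,7.5,0,0,0,0,0],[5,9,0,0,0,0,0],[5,10.5,0,0,0,0,0],[5,12,0,0,0,0,0]]
  ]
}}

```text
t: 19.0
tool_pos: [0.4603, -0.137, 0.0473]
tcp_rot: [-0.0, 3.141, -0.0]
force: [4.7, -0.0, 5.5]
width: 0.0154
gripper_force: 59.9
```

Run:
```python
from h import *
for i in range(2): o=r.observe();print(o["tool_pos"],o["tcp_rot"],o["force"],o["ft_torque"]);S=eyes.grab_frame("side")
T=eyes.grab_frame("top")
a=max(blobs(S,"yel",(300,200,80,60)),key=lambda x:x[1]);b=max(blobs(T,"yel",(348,175,66,70)),key=lambda x:x[1]);print(tri(a[0],b[0]))
```

```text
[ 0.4603 -0.137   0.0473] [-0.0001  3.1406 -0.0001] [ 4.6763 -0.0055  5.4554] [ 0.0263 -1.6256 -0.0462]
[ 0.46   -0.137   0.0473] [-0.      3.1411 -0.0001] [ 4.3567 -0.5553  4.97  ] [-0.0077 -1.5932  0.0274]
(array([ 0.5674, -0.1366,  0.0446]), np.float64(0.004265697664227752))
```

>>> {"api": "step_arm", "payload": {
  "steps": [
    [[5,1.5,0,0,0,0,0],[5,3,0,0,0,0,0],[5,4.5,0,0,0,0,0],[5,6,0,0,0,0,0],[5,7.5,0,0,0,0,0],[5,9,0,0,0,0,0],[5,9.5,0,0,0,0,0],[5,9.5,0,0,0,0,0]]
  ]
}}

```text
t: 19.82
tool_pos: [0.4504, -0.1369, 0.0471]
tcp_rot: [-0.0, 3.142, 0.0]
force: [4.2, 0.4, 5.3]
width: 0.0148
gripper_force: 59.9
```

Run:
```python
from h import *
for i in range(2): o=r.observe();print(o["tool_pos"],o["tcp_rot"],o["force"],o["ft_torque"]);S=eyes.grab_frame("side")
T=eyes.grab_frame("top")
c=lambda i,x,y:cv2.resize(i[y:y+75,x:x+66,::-1],(396,450),interpolation=cv2.INTER_CUBIC)
cv2.imwrite("pics/n3.png",np.hstack([c(S,303,187),c(T,350,175)]))
a=max(blobs(S,"yel",(300,200,80,60)),key=lambda x:x[1]);b=max(blobs(T,"yel",(348,175,66,70)),key=lambda x:x[1]);print(tri(a[0],b[0]))
```

```text
[ 0.4504 -0.1369  0.0471] [-0.0001  3.1415  0.0001] [4.154  0.3813 5.2614] [-0.0491 -1.6285 -0.0286]
[ 0.4504 -0.1369  0.0471] [-0.0001  3.1416  0.    ] [ 3.7697 -0.3816  4.5465] [-0.0001 -1.6194  0.0232]
(array([ 0.5677, -0.1369,  0.0424]), np.float64(0.0036296110493869425))
```

View pics/n3.png

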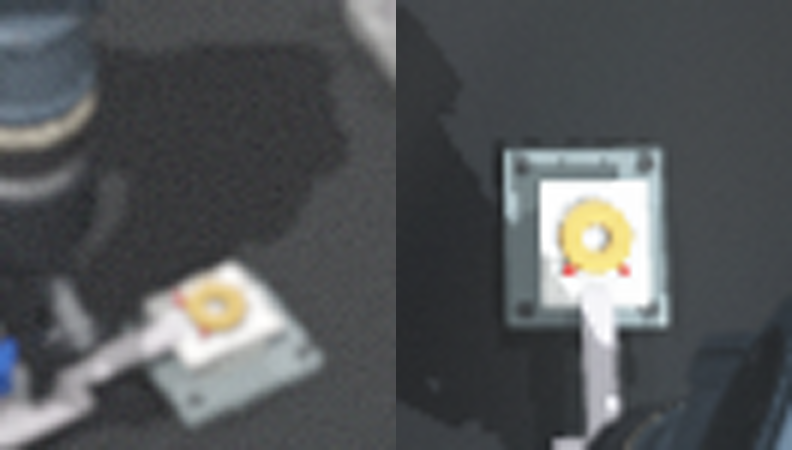

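The ring has dropped flat and lies against both pins (crop top: ring (596,238), pins (570,271)/(625,271)). The blade tip is just behind the pins at about y 285. Now easing up.

>>> {"api": "step_arm", "payload": {
  "steps": [
    [[5,0,0,-0.6,0,0,0],[5,0,0,-1.2,0,0,0],[5,0,0,-1.8,0,0,0],[5,0,0,-2.4,0,0,0],[5,0,0,-3,0,0,0],[5,0,0,-3.6,0,0,0],[5,0,0,-4.2,0,0,0],[5,0,0,-4.8,0,0,0]]
  ]
}}

```text
t: 20.63
tool_pos: [0.4493, -0.1366, 0.051]
tcp_rot: [0.0, -3.139, -0.001]
force: [1.1, -0.0, 1.0]
width: 0.0147
gripper_force: 59.4
```

>>> {"api": "step_arm", "payload": {
  "steps": [
    [[5,0,0,-0.6,0,0,0],[5,0,0,-1.2,0,0,0],[5,0,0,-1.8,0,0,0],[5,0,0,-2.4,0,0,0],[5,0,0,-3.5,0,0,0],[5,0,0,-5,0,0,0],[5,0,0,-7,0,0,0],[5,0,0,-9,0,0,0]]
  ]
}}

```text
t: 21.3
tool_pos: [0.4499, -0.1366, 0.0604]
tcp_rot: [0.0, -3.14, -0.001]
force: [0.3, -0.1, -2.4]
width: 0.0149
gripper_force: 59.0
```

>>> {"api": "step_arm", "payload": {
  "steps": [
    [[5,1,0,-4,0,0,0],[5,4,0,-8,0,0,0],[5,10,0,-13,0,0,0],[5,18,0,-18,0,0,0],[5,28,0,-22,0,0,0],[5,38,0,-25,0,0,0],[5,46,0,-25,0,0,0],[5,50,0,-25,0,0,0]]
  ]
}}

```text
t: 21.97
tool_pos: [0.3994, -0.1369, 0.0863]
tcp_rot: [0.001, 3.141, -0.001]
force: [0.7, 0.5, -1.5]
width: 0.0149
gripper_force: 59.0
```

Run:
```python
from h import *
o=r.observe();print(o["t"],o["tool_pos"],o["force"])
S=eyes.grab_frame("side");T=eyes.grab_frame("top")
a=max(blobs(S,"yel",(300,200,80,60)),key=lambda x:x[1]);b=max(blobs(T,"yel",(348,175,66,70)),key=lambda x:x[1]);print(tri(a[0],b[0]))
print(move(.40,.08,.0124,0))
```

```text
21.9667 [ 0.3994 -0.1369  0.0863] [ 0.7162  0.4567 -1.5242]
(array([ 0.5679, -0.1372,  0.0475]), np.float64(0.003764965467123053))
(array([ -0.1, 216.8,  73.4]), array([ 0.  , -0.  , -0.03]))
```

The ring sits at the nest origin, raised with the table. I'll carry the lifter to open bench at about (0.40, 0.08).

>>> {"api": "step_arm", "payload": {
  "steps": [
    [[5,0,8,0,0,0,0],[5,0,24,0,0,0,0],[5,0,46,0,0,0,0],[5,0,72,0,0,0,0],[5,0,100,0,0,0,0],[5,0,128,0,0,0,0],[5,0,154,0,0,0,0],[5,0,176,0,0,0,0]]
  ]
}}

```text
t: 22.73
tool_pos: [0.4003, 0.0414, 0.0857]
tcp_rot: [0.002, -3.142, -0.002]
force: [0.7, -0.4, -2.1]
width: 0.0148
gripper_force: 59.0
```

>>> {"api": "step_arm", "payload": {
  "steps": [
    [[5,0,18,2,0,0,0],[5,0,30,8,0,0,0],[5,0,38,18,0,0,0],[5,0,41,32,0,0,0],[5,0,41,46,0,0,0],[5,0,41,58,0,0,0],[5,0,41,66,0,0,0],[5,0,41,69,0,0,0]]
  ]
}}

```text
t: 23.4
tool_pos: [0.3988, 0.0802, 0.0147]
tcp_rot: [0.0, -3.138, 0.0]
force: [-0.2, -0.2, -1.8]
width: 0.0155
gripper_force: 59.0
```

>>> {"api": "step_arm", "payload": {
  "steps": [
    [[5,0,0,0.5,0,0,0],[5,0,0,1,0,0,0],[5,0,0,1.5,0,0,0],[5,0,0,2,0,0,0],[5,0,0,2.5,0,0,0],[5,0,0,3,0,0,0],[5,0,0,3,0,0,0]]
  ]
}}

```text
t: 23.98
tool_pos: [0.4007, 0.0801, 0.014]
tcp_rot: [-0.0, 3.141, -0.0]
force: [-1.1, 0.2, -1.9]
width: 0.0151
gripper_force: 59.0
```

Run:
```python
from h import *
for i in range(3): o=r.observe();print(o["t"],o["tool_pos"],o["tcp_rot"],o["force"],o["ft_torque"]);S=eyes.grab_frame("side")
T=eyes.grab_frame("top")
c=lambda i,x,y:cv2.resize(i[y:y+75,x:x+66,::-1],(396,450),interpolation=cv2.INTER_CUBIC)
cv2.imwrite("pics/p1.png",np.hstack([c(S,235,195),c(T,285,235-25)]))
```

```text
23.9833 [0.4007 0.0801 0.014 ] [-0.0001  3.1412 -0.    ] [-1.1096  0.2489 -1.8984] [0.0845 0.0572 0.0324]
24.0333 [0.4006 0.0801 0.014 ] [-0.0001  3.1412  0.0001] [ 0.2768 -0.4774 -1.8697] [-0.0369  0.0123  0.0182]
24.0833 [0.4006 0.0801 0.0139] [-0.0002  3.1414 -0.    ] [-0.372  -0.2118 -1.8285] [ 0.005  -0.0156  0.0012]
```

View pics/p1.png

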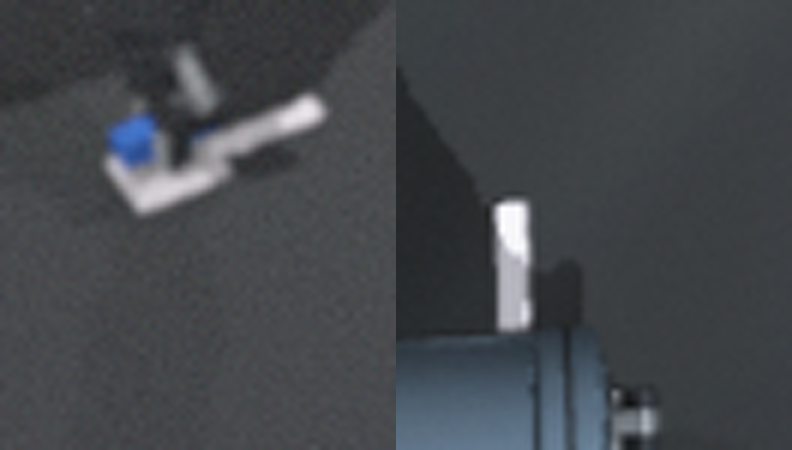

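The lifter is just above clear bench, with the blade shadow slightly detached at (270,165). Lower to contact.

>>> {"api": "step_arm", "payload": {
  "steps": [
    [[5,0,0,0.3,0,0,0],[5,0,0,0.6,0,0,0],[5,0,0,0.9,0,0,0],[5,0,0,1.2,0,0,0],[5,0,0,1.2,0,0,0],[5,0,0,1.2,0,0,0]]
  ]
}}

```text
t: 24.68
tool_pos: [0.4004, 0.0801, 0.0126]
tcp_rot: [0.0, -3.141, -0.0]
force: [0.3, 0.2, -1.8]
width: 0.0149
gripper_force: 59.0
```

>>> {"api": "step_arm", "payload": {
  "steps": [
    [[5,0,0,0.3,0,0,0],[5,0,0,0.6,0,0,0],[5,0,0,0.6,0,0,0],[5,0,0,0.6,0,0,0]]
  ]
}}

```text
t: 25.02
tool_pos: [0.4006, 0.0801, 0.0124]
tcp_rot: [-0.0, 3.141, -0.0]
force: [-0.8, -0.9, 2.0]
width: 0.0149
gripper_force: 59.4
```

Run:
```python
from h import *
for i in range(2): o=r.observe();print(o["t"],o["tool_pos"],o["tcp_rot"],o["force"],o["ft_torque"]);S=eyes.grab_frame("side")
```

```text
25.0167 [0.4006 0.0801 0.0124] [-0.0003  3.1415 -0.    ] [-0.7767 -0.8734  2.0399] [-0.0113  0.3645 -0.0582]
25.0667 [0.4005 0.0801 0.0124] [-0.0003  3.1415 -0.0001] [-2.0138  0.1303  1.6723] [-0.0482  0.3556 -0.07  ]
```

Contact (about 4 N). Release, then rise.

>>> {"api": "step_arm", "payload": {
  "steps": [
    [[17,0,0,-0.3,0,0,0],[20,0,0,-0.3,0,0,0],[24,0,0,-0.3,0,0,0],[30,0,0,-0.3,0,0,0],[40,0,0,-0.3,0,0,0],[40,0,0,-0.3,0,0,0],[40,0,0,-0.3,0,0,0]]
  ]
}}

```text
t: 25.7
tool_pos: [0.4005, 0.0801, 0.0123]
tcp_rot: [-0.0, 3.142, 0.0]
force: [-0.3, 0.0, 0.7]
width: 0.0399
gripper_force: 0.0
```

>>> {"api": "step_arm", "payload": {
  "steps": [
    [[40,0,0,-3,0,0,0],[40,0,0,-10,0,0,0],[40,0,0,-22,0,0,0],[40,0,0,-38,0,0,0],[40,0,0,-56,0,0,0],[40,0,0,-76,0,0,0],[40,0,0,-96,0,0,0],[40,0,0,-110,0,0,0]]
  ]
}}

```text
t: 26.37
tool_pos: [0.4015, 0.0801, 0.1251]
tcp_rot: [-0.0, 3.138, 0.0]
force: [0.3, -0.3, -0.5]
width: 0.0397
gripper_force: 0.0
```

>>> {"api": "step_arm", "payload": {
  "steps": [
    [[40,15,0,-10,0,0,0],[40,40,0,-20,0,0,0],[40,65,0,-25,0,0,0],[40,80,0,-30,0,0,0],[40,90,0,-30,0,0,0],[40,90,0,-30,0,0,0]]
  ]
}}

```text
t: 26.87
tool_pos: [0.3096, 0.0802, 0.1536]
tcp_rot: [-0.001, 3.14, 0.0]
force: [0.4, 0.5, -0.5]
width: 0.0402
gripper_force: 0.0
```

Run:
```python
from h import *
o=r.observe();print(o["t"],o["tool_pos"],o["force"],o["width"])
S=eyes.grab_frame("side");T=eyes.grab_frame("top")
a=max(blobs(S,"yel",(300,200,80,60)),key=lambda x:x[1]);b=max(blobs(T,"yel",(348,175,66,70)),key=lambda x:x[1]);print(tri(a[0],b[0]))
cv2.imwrite("pics/end.png",np.hstack([cv2.resize(S[180:280,230:363,::-1],(399,300)),cv2.resize(T[180:280,280:413,::-1],(399,300))]))
```

```text
26.8667 [0.3096 0.0802 0.1536] [ 0.4317  0.493  -0.5322] 0.04018140479694272
(array([ 0.5679, -0.1372,  0.0475]), np.float64(0.003764965467123053))
```

View pics/end.png

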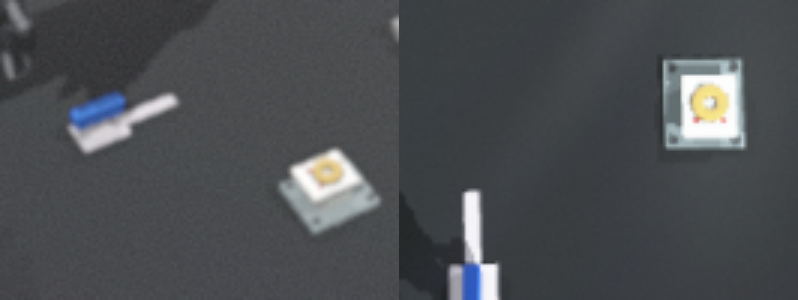

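The lifter stands flat on open bench (crop side (100,115)) and the ring lies flat on the table against the pins (crop top (710,102)). Handing in.

```bash
python3 -c "
from rig import r
print(r.job_done())"
```

```text
the job is handed in; nothing more can be done
None
```

The job is handed in: the pins stripped the ring off, it lies flat on the table against them, and the lifter stands flat on the open bench, released (about 27 s of the 72 s used); the hand-in returned no verdict.

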